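# Close the casting mould and hold its front panel for the screws

## Task

Put the spoilt earth block that still sits in the open casting mould into the rubble crate. Then stand the loose front panel on the mould's baseboard, flat face square against both black seals and ends level with the mould's sides, and press it on steadily with about 12 newtons so that both seals are about half squeezed, never crushed flat, for a colleague to screw it on. Finish while still holding it pressed there, and leave the glue, pot and screwdriver alone.

Things in the scene. Friction and masses are not known exactly. Their poses are not given: they have to be found in the camera images.
- mould: Casting mould fixed to the bench, open at its -x side: pale baseboard 260 (x) x 216 (y) x 18 mm; dark walls 18 mm thick, 80 mm high on it. Origin: underside, centre. Side walls: inner faces y = +-80, outer faces y = +-98, front ends x = -55 mm; back wall's inner face x = +87 mm. The baseboard reaches 75 mm in front of the side walls.
- seal_left: Black sponge seal on the front end of the mould's +y side wall, 14 mm wide, 74 high, standing 12 mm proud of the wall. Origin: centre of its front face (mould frame, unsqueezed: x -67, y +89, z +58 mm). Yields towards mould +x like a spring, 1.1 N per mm, at most 10 mm: 12 N on the two squeezes each 5.5 mm.
- seal_right: The same seal, equally springy, on the front end of the mould's -y side wall (mould frame, unsqueezed: x -67, y -89, z +58 mm).
- panel_center (a point): Centre of the loose front panel's plywood, 40 mm above its lower edge. Dark plywood, pale top edge, 18 (x) x 196 (y) x 80 mm high, 0.2 to 0.33 kg, standing beside the mould. Flat +x face, away from the robot, goes to the seals; the -x face has a pale batten 30 thick, 130 long, 27 mm high along the lower edge and four screws 11 mm proud near the ends. Grip it across the 18 mm at the top edge.
- block_center (a point): Centre of the whole part of the spoilt earth block, 36 mm above its underside. Grey-brown, 55 (x) x 66 (y) x 72 mm high, 0.45 to 0.7 kg, standing on the mould's baseboard; a broken step at its +y end is 18 mm longer and 44 mm high. Grip it across its 55 mm.
- crate: Open wooden rubble crate, 240 (x) x 180 (y) x 85 mm high, walls and floor 8 mm, 1.3 kg, loose, with small rubble (up to 14 mm high) along its two short walls. Origin: underside, centre. It stands on the other side of the mould from the panel.
- glue: White glue bottle with a red cap, 52 mm in diameter, 130 mm high, standing behind the mould. Origin: centre of its underside. To be left alone.
- pot: Grey cement pot, 72 mm in diameter, 80 mm high, standing behind the mould. Origin: centre of its underside. To be left alone.
- driver: Screwdriver with an orange handle, about 200 mm long, lying crosswise between the robot and the mould. Origin: under its middle. To be left alone.
Mind the look-alikes: they are no part of the job. There is more than one size of the part that bears panel_center; the job needs the middle-sized. Leave any orange look-alike of the part that bears block_center alone.

How it is judged:
By the outcome, as a careful person would: the job done as asked, in the order asked, and still so for the second after the job is handed in, while the arm keeps its last pose, push and grip.
It also fails if it takes over 72 s, if anything falls off the work surface, if the arm or the gripper's body presses on something with over 40 N, if the wrist force passes 120 N, or if a joint passes its speed limit or range.

## Robot

A 7-joint arm with a two-finger parallel gripper is mounted at the origin on the work surface. World frame = base frame: x ahead of the robot, y to its left, z up, the work surface at z = 0. Lengths are in m, angles in rad, forces in N, time in s.
With the tool pointing down it reaches from about 0.4 to 0.85 m from the base axis. Payload 10.4 kg.
Tool frame: the origin (TCP) lies at the very end of the fingers, on their centre line; the grasp point (between the pads) lies 19 mm behind it; z points along the fingers, y is the line along which they close (so a half turn about z gives the same grasp; the last joint's range is limited). The gripper opens to 87 mm and grips with 3 to 60 N. Pads are 19 mm wide; open, the fingers measure 117 mm over their backs; the gripper's body (75 mm by 190 mm) begins 51 mm behind the grasp point.
Start: joints at [1.102, 0.332, -0.065, 1.46, 0.022, 1.35, -0.088], TCP at [0.27, -0.564, 0.223] pointing down, gripper open.
Joint ranges: [-2.6, 2.6], [-0.5, 2.12], [-1.47, 1.34], [0.16, 2.42], [-1.27, 4.41], [0.06, 2.06], [-2.6, 2.6]. Speed limits (rad/s): [2.22, 2.22, 2.79, 2.79, 3.14, 3.14, 3.14].

## Interface

Orientations are given as a unit quaternion [x, y, z, w].
In Python, from bench import * gives the robot as it stands.
- The arm moves only by the tool step_arm, never from a script. Its arguments are lists of equal length, an entry for each row: "delta_pos": the shift along the world's x, y, z in units of 25 mm (1.0 is 25 mm), a list of three; "turn": the turn about the world's z in units of 0.12 rad (1.0 is 0.12 rad). In form: {"delta_pos": [[tx, ty, tz], ...], "turn": [turn, ...]}. A call has 1 to 12 rows; each row shifts and turns the commanded pose from where the row before left it; what a row does not reach is not made up. A row lasts 1/10 s, in which the tool goes at most 50 mm and 8.59 degrees, less where a joint would pass 70% of its speed; a pose out of reach is approached as far as the arm can. A call with a number of a shift or a turn outside -1 to 1 is refused whole. A call with a gripper value outside its range is refused whole. "grip" is the closure, from 0 (fully open) to 1 (shut), set as the call begins (left out, the last holds). The fingers move at their own pace and stop on an object; "newtons" is the grip in N (left out, the last holds). Time passes only in rows, so rows that do not move let the fingers close. It gives the time, the measured TCP pose, the force, the opening and the grip force at its end, in the units of the state.
- read_state(): the state, without advancing time (a new reading comes with each control period).
- camera(name): name is "side" or "top"; returns a dict with "image" (384x512x3 uint8, red, green, blue), "z_map" (384x512 float32, m along the optical axis (not along the pixel's ray), 0 where there is no reading), "mtx" (3x3 intrinsics, pixels), "view" (4x4, takes a point from world to camera coordinates). Camera axes: x right, y up, looking along -z (the intrinsics and any distortion apply to the point x, -y, -z); pixel columns grow to the right and rows downward; lengths in m; the calibration is good to about 2 mm. A picture is of the moment at which its call begins.
- close_job(): hands the job in; it is judged then, once.
The state is a dict: "time": time; "joint_positions": joint angles; "joint_vel": joint speeds; "joint_torque": joint torques, N m; "ee_pos": TCP position; "eef_rot": TCP orientation; "ft_force": force on the tool from outside, world axes, zero at the start; "torque": the same for the moment, N m; "width": finger opening in m; "grip_force": force on a finger pad.
Only numpy, scipy, OpenCV 4.12 (cv2) and the standard library are available. Lean on these libraries where they do the work, as an engineer would, in place of code of your own. Each camera call takes 0.05 s, during which the arm holds its last target. There are 200 camera calls.

## Working session

There is one attempt and no reset: what is moved stays moved. The work goes in short steps, Python scripts to look and compute and a tool call to move; the robot and the scene stay as the last step left them, time stands still between calls to the robot, and variables do not carry over. Pictures are saved under pics/ and viewed, at most 10 in all, crops included, and the job is handed in when it is done.

Besides the shell and the picture viewer there is one more tool, called after ">>>" by a JSON object that holds its "api" and its "payload", one argument or row to a line. step_arm: Moves the arm, as the interface text tells. Shifts and turns lie within -1 to 1; 1 stands for 25 mm of shift or 0.12 rad of turn. Its arguments: {"type":"object","properties":{"delta_pos":{"type":"array"},"turn":{"type":"array"},"grip":{"type":"number"},"newtons":{"type":"number"}},"required":["delta_pos","turn"]}

```bash
mkdir -p pics
cat > h.py <<'E'
from bench import *
import numpy as np, cv2
def pts(c):
    z=c["z_map"].astype(float); K=c["mtx"]; V=np.linalg.inv(c["view"])
    v,u=np.mgrid[:z.shape[0],:z.shape[1]]
    P=np.stack([(u-K[0,2])/K[0,0]*z,-(v-K[1,2])/K[1,1]*z,-z],-1)
    W=P@V[:3,:3].T+V[:3,3]; W[z==0]=np.nan
    return W
def save(c,n): cv2.imwrite("pics/"+n,c["image"][:,:,::-1])
E
python3 - <<'E'
from h import *
for n in("top","side"):
    c=camera(n); save(c,n+"0.png"); np.savez(n+"0.npz",**c); print(c["mtx"],c["view"],[k for k in c])
s=read_state(); print(s)
E
```

```text
[[455.78336081   0.         256.60067195]
 [  0.         455.78336081 194.30464248]
 [  0.           0.           1.        ]] [[ 0.00428064 -0.99997409  0.00578828  0.00601607]
 [ 0.996485    0.00474983  0.08363659 -0.53470394]
 [-0.08366191  0.00540992  0.99647951 -1.39002208]
 [ 0.          0.          0.          1.        ]] ['image', 'z_map', 'mtx', 'view']
[[356.2761197    0.         257.80258693]
 [  0.         356.2761197  196.10475558]
 [  0.           0.           1.        ]] [[-8.34007711e-01 -5.51752269e-01  7.56412811e-04  4.69184676e-01]
 [ 4.03841757e-01 -6.09496540e-01  6.82221227e-01 -2.36246423e-01]
 [-3.75956079e-01  5.69283235e-01  7.31145420e-01 -8.71251425e-01]
 [ 0.00000000e+00  0.00000000e+00  0.00000000e+00  1.00000000e+00]] ['image', 'z_map', 'mtx', 'view']
{'time': 0.1, 'joint_positions': array([ 1.10238365,  0.33281784, -0.06472979,  1.46085411,  0.02161843,
        1.34987805, -0.08851913]), 'joint_vel': array([ 0.00042065, -0.00232645, -0.00084969, -0.0018365 ,  0.00178555,
        0.00060068,  0.00043777]), 'joint_torque': array([ 1.89065766e-03, -6.24540496e+01,  2.50007689e-02, -3.90719104e+01,
       -6.13187137e-02,  3.64770752e-02, -2.39517914e-05]), 'ee_pos': array([ 0.26935635, -0.56360335,  0.22182939]), 'eef_rot': array([ 9.75255322e-01,  2.21080662e-01, -1.70431075e-04, -6.07014392e-04]), 'ft_force': array([-0.94539556, -0.30479626, -0.11124826]), 'torque': array([-0.01723321,  0.01378953, -0.01260423]), 'grip_force': 0.0, 'width': 0.08693894175548288}
```

View pics/top0.png

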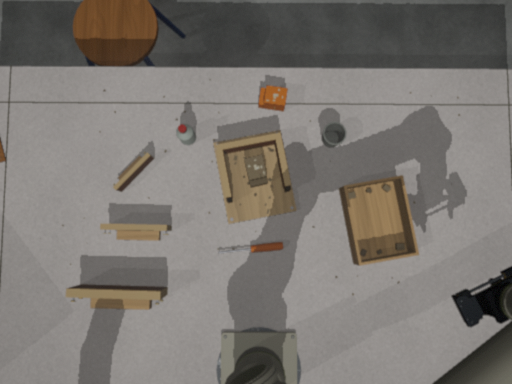

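View pics/side0.png

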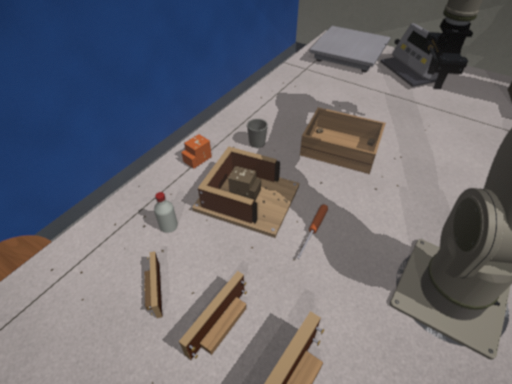

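The top view shows the mould at about (255,178) with the block at (257,167), the crate at (380,220), and the middle-sized panel at (135,230). The driver is at (252,247), the orange look-alike at (272,97), and the smaller and larger panels at (133,172) and (115,297). The side view agrees. Next I measure from the depth.

```bash
cat >> h.py <<'E'
def rect(W,box,zlo,zhi,open_=False):
    m=(W[...,2]>zlo)&(W[...,2]<zhi)
    u0,v0,u1,v1=box; k=np.zeros_like(m); k[v0:v1,u0:u1]=1; m&=k
    p=W[m][:,:2]; r=cv2.minAreaRect((p*1000).astype(np.float32))
    return m,p,np.round(cv2.boxPoints(r),1),r,np.median(W[m][:,2])
E
python3 - <<'E'
from h import *
c=dict(np.load("top0.npz")); W=pts(c)
for n,b,lo,hi in [("bench",(300,270,330,300),-1,1),("walls",(205,125,302,215),.094,.104),("block",(240,148,274,190),.083,.094),("step",(240,148,274,192),.05,.07),("base",(205,125,302,235),.012,.023),("panel",(90,215,180,232),.07,.09),("batten",(90,225,180,250),.02,.035),("crate",(330,165,430,275),.078,.092),("driver",(205,235,295,260),.01,.05),("small",(105,145,160,195),.05,.1),("big",(60,280,170,300),.06,.12)]:
    m,p,bx,r,z=rect(W,b,lo,hi); print(n,len(p),"z",round(float(z),4),"c",np.round(r[0],1),"size",np.round(r[1],1),"ang",round(r[2],2),bx.tolist())
im=cv2.resize(c["image"][120:280,90:310],None,fx=3.6,fy=3.6,interpolation=cv2.INTER_CUBIC); cv2.imwrite("pics/crop0.png",im[:,:,::-1])
E
```

```text
bench 896 z 0.0003 c [ 256.7 -172.5] size [90.2 91.2] ang 0.07 [[211.5, -127.0], [211.60000610351562, -218.10000610351562], [301.79998779296875, -218.0], [301.70001220703125, -126.80000305175781]]
walls 988 z 0.0983 c [610.3  20. ] size [172.7 196.1] ang 11.22 [[506.5, 99.4000015258789], [544.5999755859375, -93.0], [714.0999755859375, -59.400001525878906], [675.9000244140625, 133.0]]
block 368 z 0.09 c [610.2  13.7] size [65.8 54.9] ang 13.91 [[571.7000122070312, 32.400001525878906], [584.9000244140625, -20.899999618530273], [648.7000122070312, -5.0], [635.5, 48.20000076293945]]
step 128 z 0.0624 c [619.8  17.7] size [121.1  55. ] ang 15.05 [[554.2000122070312, 28.5], [568.5, -24.5], [685.4000244140625, 6.900000095367432], [671.2000122070312, 60.0]]
base 3428 z 0.0181 c [591.9  16.4] size [260.5 216.1] ang 11.19 [[443.1000061035156, 97.0999984741211], [485.1000061035156, -114.9000015258789], [740.5999755859375, -64.30000305175781], [698.7000122070312, 147.60000610351562]]
panel 407 z 0.0802 c [431.4 372.8] size [ 17.7 197.3] ang 0.06 [[422.3999938964844, 471.3999938964844], [422.6000
[... 439 characters left out ...]
69.20001220703125], [590.2999877929688, -425.6000061035156], [557.2999877929688, -246.6999969482422]]
driver 324 z 0.0222 c [377.6  28.5] size [ 42.3 198.1] ang 1.87 [[353.20001220703125, 126.80000305175781], [359.70001220703125, -71.19999694824219], [402.0, -69.80000305175781], [395.5, 128.1999969482422]]
small 267 z 0.0599 c [600.9 389.3] size [ 19.2 145. ] ang 47.09 [[541.2999877929688, 431.70001220703125], [647.4000244140625, 333.0], [660.5, 347.0], [554.2999877929688, 445.70001220703125]]
big 1071 z 0.1093 c [238.6 417.6] size [270.1  33.6] ang 89.53 [[220.6999969482422, 282.70001220703125], [254.3000030517578, 282.3999938964844], [256.5, 552.5], [222.89999389648438, 552.7000122070312]]
```

View pics/crop0.png

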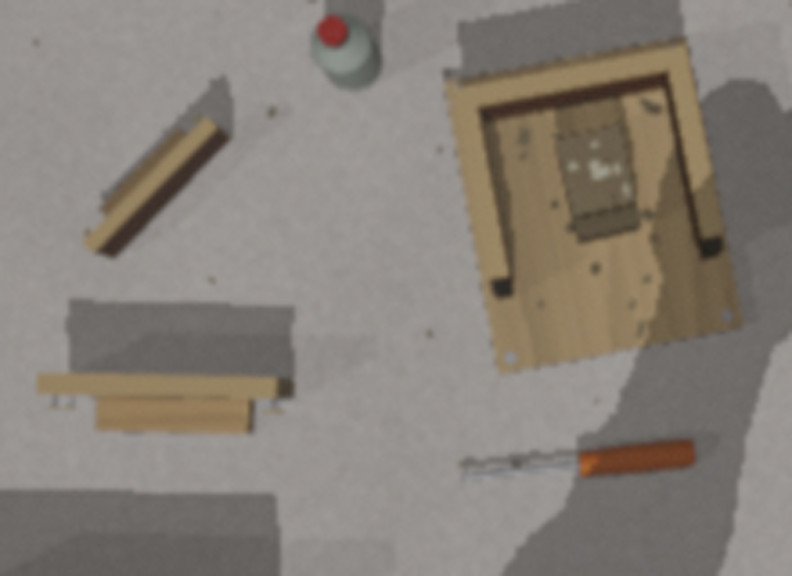

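The block's long axis runs at 13.9° with its step facing the robot. The mould's yaw is 11.2° and the panel's is about 0°. All measured sizes match those given. Moving above the block.

>>> {"api": "step_arm", "payload": {
  "delta_pos": [
    [0.56,0.96,0],
    [0.56,0.96,0],
    [0.56,0.96,0],
    [0.56,0.96,0],
    [0.56,0.96,0],
    [0.56,0.96,0],
    [0.56,0.96,0],
    [0.56,0.96,0],
    [0.56,0.96,0],
    [0.56,0.96,0],
    [0.56,0.96,0],
    [0.56,0.96,0]
  ],
  "turn": [-0.14,-0.14,-0.14,-0.14,-0.14,-0.14,-0.14,-0.14,-0.14,-0.14,-0.14,-0.15],
  "grip": 0,
  "newtons": 40
}}

```text
time: 1.3
ee_pos: [0.4377, -0.2748, 0.2223]
eef_rot: [0.993, 0.121, -0.0, -0.0]
ft_force: [-0.2, 0.5, 0.3]
width: 0.087
grip_force: 0.0
```

>>> {"api": "step_arm", "payload": {
  "delta_pos": [
    [0.56,0.96,0],
    [0.56,0.96,0],
    [0.56,0.96,0],
    [0.56,0.96,0],
    [0.56,0.96,0],
    [0.56,0.96,0],
    [0.56,0.96,0],
    [0.56,0.96,0],
    [0.56,0.96,0],
    [0.56,0.96,0],
    [0.56,0.96,0],
    [0,0,0]
  ],
  "turn": [0,0,0,0,0,0,0,0,0,0,0,0]
}}

```text
time: 2.5
ee_pos: [0.5921, -0.0074, 0.222]
eef_rot: [0.992, 0.124, -0.0, -0.001]
ft_force: [-0.5, 0.3, -0.1]
width: 0.0869
grip_force: 0.0
```

>>> {"api": "step_arm", "payload": {
  "delta_pos": [
    [0.53,0.8,0],
    [0,0,-1],
    [0,0,-1],
    [0,0,-1],
    [0,0,-1],
    [0,0,-0.5],
    [0,0,0]
  ],
  "turn": [-0.05,0,0,0,0,0,0]
}}

```text
time: 3.2
ee_pos: [0.6035, 0.0075, 0.1083]
eef_rot: [0.993, 0.118, -0.002, -0.0]
ft_force: [-0.8, -1.0, -0.1]
width: 0.0871
grip_force: 0.0
```

Run:
```python
from h import *
c=camera("top"); W=pts(c); im=c["image"][100:230,190:330]; save({"image":cv2.resize(im,None,fx=4,fy=4)},"pre.png")
s=read_state();print(s["ee_pos"],s["eef_rot"])
```

```text
[0.60445957 0.00776905 0.10992504] [ 9.93002534e-01  1.18091929e-01 -5.13329979e-04 -2.49907127e-05]
```

View pics/pre.png

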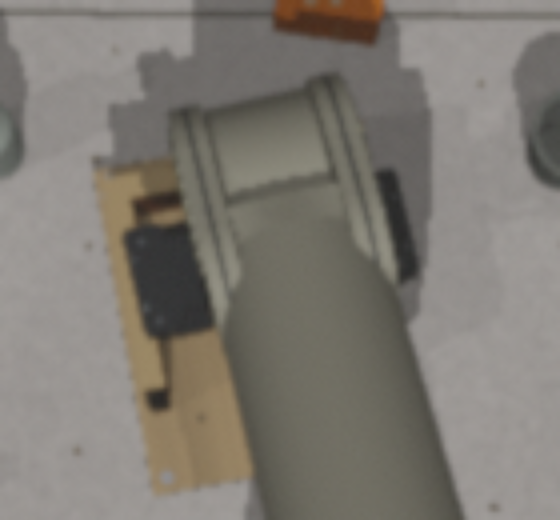

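The picture shows the gripper above the block, its body lying across the mould walls with both fingers inside. Descending.

>>> {"api": "step_arm", "payload": {
  "delta_pos": [
    [0.04,0.19,-0.4],
    [0,0,-0.5],
    [0,0,-0.5],
    [0,0,-0.5],
    [0,0,-0.5],
    [0,0,-0.2],
    [0,0,0]
  ],
  "turn": [0,0,0,0,0,0,0]
}}

```text
time: 3.95
ee_pos: [0.6052, 0.0127, 0.044]
eef_rot: [0.993, 0.118, -0.001, -0.0]
ft_force: [-0.3, 0.4, 0.5]
width: 0.087
grip_force: 0.0
```

>>> {"api": "step_arm", "payload": {
  "delta_pos": [
    [0,0,0],
    [0,0,0],
    [0,0,0],
    [0,0,0],
    [0,0,0],
    [0,0,0],
    [0,0,0],
    [0,0,0]
  ],
  "turn": [0,0,0,0,0,0,0,0],
  "grip": 1,
  "newtons": 40
}}

```text
time: 4.75
ee_pos: [0.606, 0.0125, 0.0453]
eef_rot: [0.993, 0.118, 0.0, 0.0]
ft_force: [0.5, -2.0, 2.9]
width: 0.0546
grip_force: 40.0
```

>>> {"api": "step_arm", "payload": {
  "delta_pos": [
    [0,0,0.3],
    [0,0,0.6],
    [0,0,0.8],
    [0,0,1],
    [0,0,1],
    [0,0,1],
    [0,0,0.8],
    [0,0,0.3],
    [0,0,0]
  ],
  "turn": [0,0,0,0,0,0,0,0,0]
}}

```text
time: 5.65
ee_pos: [0.6061, 0.0131, 0.1912]
eef_rot: [0.993, 0.118, 0.001, 0.0]
ft_force: [-0.3, -0.1, -6.2]
width: 0.0549
grip_force: 40.0
```

>>> {"api": "step_arm", "payload": {
  "delta_pos": [
    [-0.15,-0.4,0],
    [-0.25,-0.6,0],
    [-0.3,-0.8,0],
    [-0.4,-1,0],
    [-0.4,-1,0],
    [-0.4,-1,0],
    [-0.4,-1,0],
    [-0.4,-1,0],
    [-0.4,-1,0],
    [-0.4,-1,0],
    [-0.4,-1,0],
    [-0.4,-1,0]
  ],
  "turn": [0,0,0,0,0,0,0,0,0,0,0,0]
}}

```text
time: 6.85
ee_pos: [0.496, -0.2594, 0.1891]
eef_rot: [0.993, 0.117, -0.001, -0.0]
ft_force: [0.1, 0.0, -5.3]
width: 0.0545
grip_force: 40.0
```

>>> {"api": "step_arm", "payload": {
  "delta_pos": [
    [-0.4,-1,0],
    [-0.4,-1,0],
    [-0.4,-1,0],
    [-0.3,-0.6,0],
    [-0.1,-0.2,0],
    [0,0,0],
    [0,0,0]
  ],
  "turn": [0,0,0,0,0,0,0]
}}

```text
time: 7.55
ee_pos: [0.4584, -0.3512, 0.1898]
eef_rot: [0.993, 0.119, -0.0, -0.0]
ft_force: [0.2, 0.1, -4.9]
width: 0.0549
grip_force: 40.0
```

>>> {"api": "step_arm", "payload": {
  "delta_pos": [
    [0,-0.2,-0.5],
    [0,0,-0.8],
    [0,0,-0.8],
    [0,0,-0.8],
    [0,0,-0.8],
    [0,0,-0.8],
    [0,0,-0.6],
    [0,0,-0.4],
    [0,0,-0.3],
    [0,0,-0.15],
    [0,0,0],
    [0,0,0]
  ],
  "turn": [0,0,0,0,0,0,0,0,0,0,0,0]
}}

```text
time: 8.75
ee_pos: [0.4587, -0.3574, 0.042]
eef_rot: [0.993, 0.118, 0.0, 0.0]
ft_force: [0.5, -0.9, -6.1]
width: 0.0552
grip_force: 40.0
```

>>> {"api": "step_arm", "payload": {
  "delta_pos": [
    [0,0,-0.1],
    [0,0,-0.08],
    [0,0,-0.05],
    [0,0,0]
  ],
  "turn": [0,0,0,0]
}}

```text
time: 9.15
ee_pos: [0.4582, -0.3572, 0.0355]
eef_rot: [0.993, 0.118, 0.0, 0.0]
ft_force: [0.3, -0.4, -5.8]
width: 0.0552
grip_force: 40.0
```

>>> {"api": "step_arm", "payload": {
  "delta_pos": [
    [0,0,-0.05],
    [0,0,-0.02],
    [0,0,0]
  ],
  "turn": [0,0,0]
}}

```text
time: 9.45
ee_pos: [0.4584, -0.3572, 0.0353]
eef_rot: [0.993, 0.118, -0.0, 0.0]
ft_force: [-6.5, 4.1, 9.4]
width: 0.0549
grip_force: 40.0
```

Contact with the crate floor. Releasing and rising.

>>> {"api": "step_arm", "payload": {
  "delta_pos": [
    [0,0,0],
    [0,0,0],
    [0,0,0],
    [0,0,0],
    [0,0,0],
    [0,0,0]
  ],
  "turn": [0,0,0,0,0,0],
  "grip": 0
}}

```text
time: 10.05
ee_pos: [0.4583, -0.3572, 0.0338]
eef_rot: [0.993, 0.118, 0.0, 0.0]
ft_force: [-0.2, -0.8, 0.2]
width: 0.0856
grip_force: 0.0
```

>>> {"api": "step_arm", "payload": {
  "delta_pos": [
    [0,0,0.3],
    [0,0,0.6],
    [0,0,1],
    [0,0,1],
    [0,0,1],
    [0,0,1],
    [0,0,1],
    [0,0,0.6],
    [0,0,0]
  ],
  "turn": [0,0,0,0,0,0,0,0,0]
}}

```text
time: 10.95
ee_pos: [0.4593, -0.3578, 0.1993]
eef_rot: [0.993, 0.118, 0.002, 0.002]
ft_force: [-0.2, 1.0, -0.4]
width: 0.0872
grip_force: 0.0
```

>>> {"api": "step_arm", "payload": {
  "delta_pos": [
    [0.2,0.6,0],
    [0.2,1,0],
    [0.2,1,0],
    [0.2,1,0],
    [0,1,0],
    [0,1,0],
    [0,1,0],
    [0,1,0],
    [0,1,0],
    [0,1,0],
    [0,1,0],
    [0,1,0]
  ],
  "turn": [0.37,0.37,0.37,0.37,0.37,0.37,0.37,0.37,0.37,0.37,0.37,0.37]
}}

```text
time: 12.15
ee_pos: [0.4782, -0.0651, 0.1964]
eef_rot: [0.926, 0.377, 0.0, 0.0]
ft_force: [0.2, -0.1, 0.4]
width: 0.0869
grip_force: 0.0
```

>>> {"api": "step_arm", "payload": {
  "delta_pos": [
    [0,1,0],
    [0,1,0],
    [0,1,0],
    [0,1,0],
    [0,1,0],
    [0,1,0],
    [0,1,0],
    [-0.2,1,0],
    [-0.2,1,0],
    [-0.2,1,0],
    [-0.2,1,0],
    [-0.2,1,0]
  ],
  "turn": [0.37,0.37,0.37,0.37,0.37,0.37,0.37,0.37,0.37,0.37,0.37,0.37]
}}

```text
time: 13.35
ee_pos: [0.4527, 0.2349, 0.1964]
eef_rot: [0.794, 0.608, 0.0, -0.0]
ft_force: [0.2, 0.4, -0.1]
width: 0.0867
grip_force: 0.0
```

>>> {"api": "step_arm", "payload": {
  "delta_pos": [
    [-0.2,1,0],
    [-0.2,1,0],
    [-0.2,1,0],
    [-0.2,1,0],
    [-0.1,0.6,0],
    [0,0,0],
    [0,0,0]
  ],
  "turn": [0.37,0.37,0.37,0.37,0.37,0.37,0]
}}

```text
time: 14.05
ee_pos: [0.4304, 0.3486, 0.1961]
eef_rot: [0.707, 0.707, -0.0, -0.0]
ft_force: [0.4, 0.3, 0.3]
width: 0.0871
grip_force: 0.0
```

Run:
```python
from h import *
c=camera("top"); W=pts(c); save(c,"t1.png")
for n,b,lo,hi in [("walls",(205,125,302,215),.094,.104),("base",(205,125,302,235),.012,.023),("crate",(330,165,430,275),.078,.092),("block",(350,190,410,250),.07,.0835)]:
    m,p,bx,r,z=rect(W,b,lo,hi); print(n,len(p),round(float(z),4),np.round(r[0],1),np.round(r[1],1),round(r[2],2))
s=read_state();print(s["ee_pos"],s["eef_rot"],s["joint_positions"])
```

```text
walls 965 0.0983 [610.9  20.1] [171.9 196.2] 11.21
base 3971 0.018 [601.6  18.3] [280.3 216.2] 11.23
crate 1168 0.0838 [ 455.7 -358.2] [240.1 183.2] 10.42
block 491 0.0795 [ 458.2 -357. ] [122.1 197. ] 18.24
[0.43071851 0.3479485  0.19614549] [ 7.07729334e-01  7.06483663e-01 -1.41347869e-04 -6.70760767e-05] [ 0.00456756  0.31656378 -0.91242486  1.65178438  0.25817093  1.30106459
 -0.95512349]
```

View pics/t1.png

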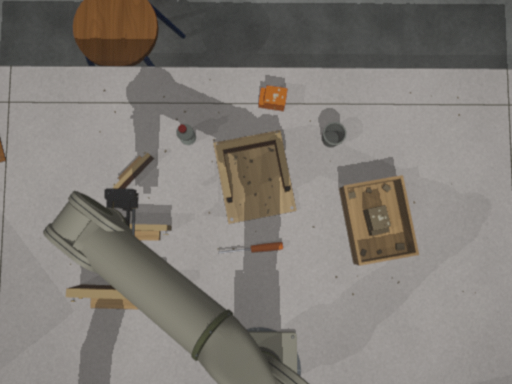

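The top view shows the block resting in the crate at (378,218) and the mould empty. The gripper is next to the panel, so I move 25 mm in y and descend.

>>> {"api": "step_arm", "payload": {
  "delta_pos": [
    [0.03,1,0],
    [0,0,-0.5],
    [0,0,-1],
    [0,0,-1],
    [0,0,-1],
    [0,0,-0.8],
    [0,0,-0.6],
    [0,0,0],
    [0,0,0]
  ],
  "turn": [0,0,0,0,0,0,0,0,0]
}}

```text
time: 15.0
ee_pos: [0.4317, 0.3728, 0.0743]
eef_rot: [0.708, 0.706, 0.0, 0.0]
ft_force: [-0.6, 0.2, 0.5]
width: 0.0872
grip_force: 0.0
```

>>> {"api": "step_arm", "payload": {
  "delta_pos": [
    [0,0,-0.5],
    [0,0,-0.5],
    [0,0,-0.4],
    [0,0,-0.2],
    [0,0,0],
    [0,0,0]
  ],
  "turn": [0,0,0,0,0,0]
}}

```text
time: 15.6
ee_pos: [0.4315, 0.373, 0.0339]
eef_rot: [0.708, 0.707, 0.0, -0.0]
ft_force: [0.6, 0.0, 0.4]
width: 0.0866
grip_force: 0.0
```

>>> {"api": "step_arm", "payload": {
  "delta_pos": [
    [0,0,0],
    [0,0,0],
    [0,0,0],
    [0,0,0],
    [0,0,0],
    [0,0,0],
    [0,0,0],
    [0,0,0],
    [0,0,0],
    [0,0,0],
    [0,0,0],
    [0,0,0]
  ],
  "turn": [0,0,0,0,0,0,0,0,0,0,0,0],
  "grip": 1,
  "newtons": 45
}}

```text
time: 16.8
ee_pos: [0.4316, 0.3728, 0.0338]
eef_rot: [0.708, 0.706, 0.0, 0.0]
ft_force: [1.0, -0.3, -0.3]
width: 0.0179
grip_force: 44.9
```

>>> {"api": "step_arm", "payload": {
  "delta_pos": [
    [0,0,0.2],
    [0,0,0.4],
    [0,0,0.7],
    [0,0,1],
    [0,0,0.9],
    [0,0,0.5],
    [0,0,0.3],
    [0,0,0],
    [0,0,0]
  ],
  "turn": [0,0,0,0,0,0,0,0,0]
}}

```text
time: 17.7
ee_pos: [0.4313, 0.3724, 0.1332]
eef_rot: [0.708, 0.706, -0.0, 0.0]
ft_force: [0.1, 0.8, -2.9]
width: 0.0179
grip_force: 44.9
```

>>> {"api": "step_arm", "payload": {
  "delta_pos": [
    [0.1,-0.4,0],
    [0.1,-0.7,0],
    [0.15,-0.9,0],
    [0.15,-0.9,0],
    [0.15,-0.9,0],
    [0.15,-0.9,0],
    [0.15,-0.9,0],
    [0.15,-0.9,0],
    [0.15,-0.9,0],
    [0.15,-0.9,0],
    [0.15,-0.9,0],
    [0.15,-0.9,0]
  ],
  "turn": [0.1,0.1,0.1,0.1,0.1,0.1,0.1,0.1,0.1,0.1,0.1,0.1]
}}

```text
time: 18.9
ee_pos: [0.4735, 0.1192, 0.1329]
eef_rot: [0.655, 0.756, -0.001, -0.001]
ft_force: [1.1, 0.4, -2.1]
width: 0.0177
grip_force: 44.9
```

>>> {"api": "step_arm", "payload": {
  "delta_pos": [
    [0.15,-0.9,0],
    [0.15,-0.9,0],
    [0.15,-0.9,0],
    [0.15,-0.9,0],
    [0.1,-0.8,0],
    [0.1,-0.4,0],
    [0,-0.1,0],
    [0,0,0],
    [0,0,0]
  ],
  "turn": [0.1,0.1,0.1,0.1,0.03,0,0,0,0]
}}

```text
time: 19.8
ee_pos: [0.4938, -0.0009, 0.1337]
eef_rot: [0.635, 0.773, 0.0, -0.0]
ft_force: [-0.3, 0.3, -3.3]
width: 0.0177
grip_force: 44.9
```

Run:
```python
from h import *
s=read_state();q=s["eef_rot"];print(s["ee_pos"],q,2*np.degrees(np.arctan2(q[1],q[0]))-90,s["ft_force"],s["torque"])
for n in("top","side"):
    c=camera(n); save(c,n+"2.png"); np.savez(n+"2.npz",**c)
```

```text
[ 0.49383143 -0.0009153   0.13372752] [ 6.34819256e-01  7.72660627e-01  1.55047211e-04 -2.05909410e-04] 11.186836186298606 [-0.28779176  0.27073049 -3.28663408] [ 0.01145012 -0.06157466  0.03029391]
```

View pics/side2.png

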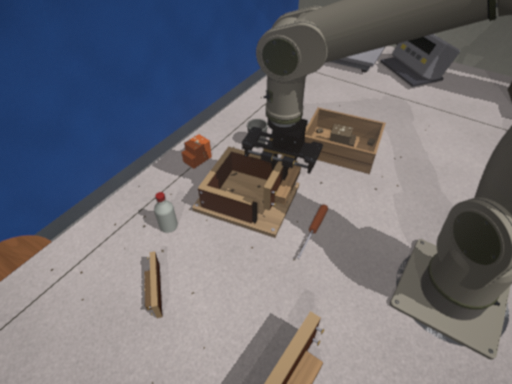

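The side view shows the panel hanging in front of the mould opening at about (275,185), level. Shifting 2 mm in y and lowering to just above the baseboard.

>>> {"api": "step_arm", "payload": {
  "delta_pos": [
    [0.02,-0.08,-0.2],
    [0,0,-0.5],
    [0,0,-0.7],
    [0,0,-0.7],
    [0,0,-0.5],
    [0,0,-0.35],
    [0,0,-0.2],
    [0,0,0],
    [0,0,0]
  ],
  "turn": [0,0,0,0,0,0,0,0,0]
}}

```text
time: 20.8
ee_pos: [0.4949, -0.0041, 0.0555]
eef_rot: [0.635, 0.772, 0.0, 0.0]
ft_force: [-0.5, 0.1, -2.1]
width: 0.0174
grip_force: 44.9
```

```bash
cat >> h.py <<'E'
def mould(W):
    a=np.radians(11.2); R=np.array([[np.cos(a),-np.sin(a)],[np.sin(a),np.cos(a)]])
    M=W.copy(); M[...,:2]=(W[...,:2]*1000-[591.9,16.4])@R; M[...,2]*=1000; return M
def look(tag):
    s=read_state();q=s["eef_rot"];print("tcp mould",mould(s["ee_pos"][None])[0].round(2),"yaw",2*np.degrees(np.arctan2(q[1],q[0]))-90,"F",s["ft_force"].round(2),"T",s["torque"].round(3))
    for n in("top","side"):
        c=camera(n); np.savez(tag+n+".npz",**c); M=mould(pts(c)); z=M[...,2]; x=M[...,0]; y=M[...,1]
        m=(x>-125)&(x<-58)&(abs(y)<130)&(z>85)&(z<110)
        m2=m&(abs(y)>40)
        if m2.sum()<5: print(n,"few");continue
        for sg in(1,-1):
            k=m&(y*sg>40)
            if k.sum()>3: print(n,sg,k.sum(),"x 2/50/98%",np.percentile(x[k],[2,50,98]).round(1),"y range",np.percentile(y[k],[1,99]).round(1),y[k].min().round(1),y[k].max().round(1),"z med",np.median(z[k]).round(1))
    return c
E
python3 -c "
from h import *
look('a')"
```

```text
tcp mould [-99.13  -1.29  55.52] yaw 11.107122315826558 F [-0.49  0.06 -2.15] T [ 0.007 -0.182  0.022]
top 1 113 x 2/50/98% [-111.4  -99.1  -59.7] y range [54.5 96.4] 53.7 97.1 z med 101.4
top -1 55 x 2/50/98% [-110.4  -97.2  -59.5] y range [-98.1 -82.3] -98.4 -81.9 z med 100.5
side 1 192 x 2/50/98% [-109.   -99.5  -58.9] y range [42.  97.9] 40.1 98.9 z med 100.0
```

>>> {"api": "step_arm", "payload": {
  "delta_pos": [
    [0,0.035,-0.05],
    [0,0,-0.04],
    [0,0,-0.03],
    [0,0,0],
    [0,0,0]
  ],
  "turn": [0,0,0,0,0]
}}

```text
time: 21.4
ee_pos: [0.4945, -0.0033, 0.0521]
eef_rot: [0.635, 0.772, 0.0, -0.0]
ft_force: [-0.6, -0.7, -2.7]
width: 0.0178
grip_force: 44.9
```

>>> {"api": "step_arm", "payload": {
  "delta_pos": [
    [0.2,0.04,0],
    [0.3,0.06,0],
    [0.2,0.04,0],
    [0,0,0],
    [0,0,-0.02],
    [0,0,-0.02],
    [0,0,0],
    [0,0,0]
  ],
  "turn": [0,0,0,0,0,0,0,0]
}}

```text
time: 22.2
ee_pos: [0.5124, 0.0005, 0.0518]
eef_rot: [0.635, 0.772, 0.0, 0.0]
ft_force: [-0.5, 0.7, 5.0]
width: 0.0176
grip_force: 44.9
```

```bash
python3 -c "
from h import *
look('b')"
```

```text
tcp mould [-81.03  -0.17  51.8 ] yaw 11.118750553882492 F [-0.51  0.74  4.96] T [0.201 0.263 0.067]
top 1 114 x 2/50/98% [-90.6 -80.5 -59.8] y range [54.7 97.9] 53.4 98.1 z med 97.3
top -1 54 x 2/50/98% [-100.3  -78.9  -59.7] y range [-96.6 -81.7] -96.7 -81.2 z med 96.6
side 1 176 x 2/50/98% [-90.8 -81.7 -59.2] y range [42.4 99.9] 41.7 100.3 z med 96.4
```

>>> {"api": "step_arm", "payload": {
  "delta_pos": [
    [0.1,0,0.015],
    [0.1,0.02,0],
    [0.05,0.01,0],
    [0,0,0],
    [0,0,0]
  ],
  "turn": [0,0,0,0,0]
}}

```text
time: 22.8
ee_pos: [0.518, 0.0007, 0.0518]
eef_rot: [0.635, 0.772, -0.0, -0.0]
ft_force: [-4.0, -0.9, 7.6]
width: 0.0176
grip_force: 44.9
```

>>> {"api": "step_arm", "payload": {
  "delta_pos": [
    [0,0,0.02],
    [0.05,0.01,0],
    [0.04,0.008,0],
    [0,0,0],
    [0,0,0]
  ],
  "turn": [0,0,0,0,0]
}}

```text
time: 23.3
ee_pos: [0.5199, 0.0011, 0.0518]
eef_rot: [0.635, 0.772, -0.001, -0.0]
ft_force: [-5.9, -1.1, 4.9]
width: 0.018
grip_force: 45.0
```

```bash
python3 -c "
from h import *
look('c')"
```

```text
tcp mould [-73.63  -1.01  51.82] yaw 11.10004502329025 F [-5.87 -1.14  4.87] T [-0.253  1.155  0.151]
top 1 112 x 2/50/98% [-83.2 -73.7 -59.4] y range [52.5 97. ] 51.7 97.6 z med 98.1
top -1 46 x 2/50/98% [-84.7 -72.  -59.5] y range [-98.1 -82.9] -98.3 -82.6 z med 98.0
side 1 168 x 2/50/98% [-83.5 -74.5 -59. ] y range [40.6 99.3] 40.2 99.8 z med 96.8
```

>>> {"api": "step_arm", "payload": {
  "delta_pos": [
    [0.04,0.015,0.005],
    [0.04,0.015,0.005],
    [0.03,0.01,0],
    [0,0,0],
    [0,0,0]
  ],
  "turn": [0.01,0,0,0,0]
}}

```text
time: 23.9
ee_pos: [0.5215, 0.0015, 0.0518]
eef_rot: [0.635, 0.772, -0.002, -0.001]
ft_force: [-10.6, -4.1, 8.4]
width: 0.0177
grip_force: 45.0
```

```bash
cat >> h.py <<'E'
def yawfit(tag):
    for n in ("top","side"):
        c=dict(np.load(tag+n+".npz")); M=mould(pts(c)); x,y,z=M[...,0],M[...,1],M[...,2]
        m=(x>-95)&(x<-60)&(abs(y)<99)&(abs(y)>40)&(abs(z-97.5)<4)
        for sg in(1,-1):
            k=m&(y*sg>0)
            for lo in range(40,100,12):
                j=k&(abs(y)>=lo)&(abs(y)<lo+12)
                if j.sum()>4: print(n,sg*(lo+6),j.sum(),"xmin",x[j].min().round(1),"xs",np.sort(x[j])[[0,2,-3,-1]].round(1))
E
python3 -c "
from h import *
look('d');yawfit('d')"
```

```text
tcp mould [-71.92  -0.98  51.8 ] yaw 11.142193893295229 F [-10.64  -4.09   8.35] T [-0.621  2.135  0.127]
top 1 111 x 2/50/98% [-81.5 -72.  -59.8] y range [53.  97.2] 51.7 97.8 z med 97.6
top -1 42 x 2/50/98% [-84.  -70.6 -59.2] y range [-98.4 -84.1] -98.4 -83.8 z med 98.3
side 1 156 x 2/50/98% [-81.6 -73.3 -59. ] y range [41.1 98.5] 40.6 98.9 z med 96.5
top 58 22 xmin -81.3 xs [-81.3 -79.2 -65.5 -64.3]
top 70 24 xmin -80.5 xs [-80.5 -79.3 -65.3 -64.1]
top 82 24 xmin -80.4 xs [-80.4 -78.  -63.9 -62. ]
top 94 18 xmin -81.5 xs [-81.5 -78.8 -61.4 -60.3]
top -82 8 xmin -80.6 xs [-80.6 -74.4 -68.4 -62.6]
top -94 23 xmin -82.2 xs [-82.2 -81.1 -63.6 -60.5]
side 46 22 xmin -81.1 xs [-81.1 -80.  -66.  -64.2]
side 58 20 xmin -81.6 xs [-81.6 -80.2 -66.1 -64.1]
side 70 28 xmin -81.3 xs [-81.3 -81.2 -63.7 -63.4]
side 82 24 xmin -81.1 xs [-81.1 -80.6 -64.9 -63.3]
side 94 28 xmin -81.6 xs [-81.6 -79.3 -62.9 -60.2]
```

>>> {"api": "step_arm", "payload": {
  "delta_pos": [
    [0,0,0.01],
    [0.03,0.006,0.01],
    [0.025,0.004,0],
    [0,0,0],
    [0,0,0]
  ],
  "turn": [0.01,0,0,0,0]
}}

```text
time: 24.5
ee_pos: [0.5223, 0.0016, 0.0519]
eef_rot: [0.635, 0.773, -0.002, -0.001]
ft_force: [-11.5, -4.2, 4.9]
width: 0.0179
grip_force: 45.0
```

```bash
python3 -c "
from h import *
c=look('e');yawfit('e')
im=c['image'][90:240,170:330]; save({'image':cv2.resize(im,None,fx=4,fy=4,interpolation=cv2.INTER_CUBIC)},'e.png')"
```

```text
tcp mould [-71.11  -1.04  51.85] yaw 11.202658392688534 F [-11.48  -4.19   4.89] T [-0.692  2.117  0.036]
top 1 109 x 2/50/98% [-80.5 -71.6 -59.4] y range [53.  97.2] 51.8 97.9 z med 98.3
top -1 40 x 2/50/98% [-82.2 -70.  -59.5] y range [-98.3 -83.9] -98.5 -83.8 z med 97.2
side 1 160 x 2/50/98% [-81.  -72.4 -59. ] y range [40.8 98.8] 40.1 99.3 z med 96.9
top 58 23 xmin -80.2 xs [-80.2 -79.4 -65.3 -63.6]
top 70 19 xmin -80.5 xs [-80.5 -78.1 -65.1 -62.5]
top 82 20 xmin -80.5 xs [-80.5 -77.4 -65.3 -63.9]
top 94 23 xmin -79.2 xs [-79.2 -78.1 -61.2 -60.1]
top -82 6 xmin -77.3 xs [-77.3 -72.  -71.  -65.5]
top -94 23 xmin -80.7 xs [-80.7 -79.  -63.5 -60.6]
side 46 26 xmin -81.3 xs [-81.3 -80.2 -63.5 -62.1]
side 58 23 xmin -81.1 xs [-81.1 -79.7 -65.7 -63.8]
side 70 22 xmin -80.0 xs [-80.  -79.1 -66.1 -64. ]
side 82 27 xmin -80.2 xs [-80.2 -79.8 -62.6 -61. ]
side 94 26 xmin -80.0 xs [-80.  -79.1 -63.5 -61.3]
```

View pics/e.png

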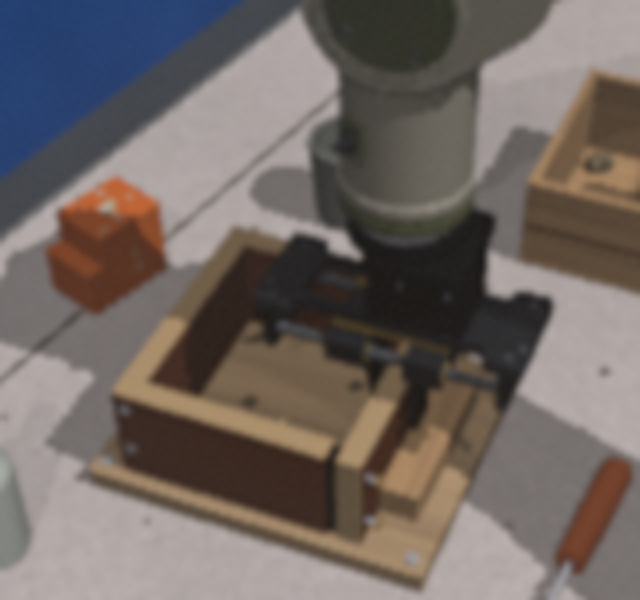

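The side view shows the panel at (360,470) standing on the baseboard tight against the seal, its end level with the wall. I ease the downward load, trim slightly and check it stays steady.

>>> {"api": "step_arm", "payload": {
  "delta_pos": [
    [0.015,-0.005,0.01],
    [0,0,0],
    [0,0,0],
    [0,0,0],
    [0,0,0],
    [0,0,0],
    [0,0,0],
    [0,0,0],
    [0,0,0],
    [0,0,0]
  ],
  "turn": [0,0,0,0,0,0,0,0,0,0]
}}

```text
time: 25.6
ee_pos: [0.5225, 0.0017, 0.0518]
eef_rot: [0.635, 0.773, -0.002, -0.002]
ft_force: [-11.9, -1.6, 2.9]
width: 0.018
grip_force: 45.0
```

```bash
python3 -c "
from h import *
look('f')
c=dict(np.load('ftop.npz'));M=mould(pts(c));x,y,z=M[...,0],M[...,1],M[...,2]
# wall outer ends vs panel ends, same view
w=(x>-50)&(x<20)&(abs(z-98)<4)&(abs(y)<110)
for sg in(1,-1):
    k=w&(y*sg>60)
    if k.sum():print('wall',sg,k.sum(),(y[k]*sg).max())
"
```

```text
tcp mould [-70.94  -0.99  51.84] yaw 11.218626184095626 F [-11.89  -1.64   2.85] T [-0.611  2.144  0.073]
top 1 110 x 2/50/98% [-80.7 -71.3 -59.6] y range [51.9 97.3] 51.3 97.9 z med 97.8
top -1 39 x 2/50/98% [-80.7 -69.9 -59.4] y range [-98.2 -84. ] -98.4 -83.8 z med 97.2
side 1 160 x 2/50/98% [-80.6 -72.3 -59.3] y range [40.8 98.8] 40.5 99.1 z med 96.6
wall 1 130 98.13467237550937
wall -1 125 98.07897409753316
```

```bash
python3 -c "
from bench import *
print(close_job())"
```

```text
the job is handed in; nothing more can be done
None
```

The spoilt block is in the rubble crate, and the front panel stands on the baseboard held against both seals at about 12 N, squeezing them about 5 mm; panel ends are within about 0.5 mm of the mould's sides, and the job is handed in.

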